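Push-release lid of the incense box

ROBOT

A 6-joint arm with a two-finger parallel gripper is mounted at the origin on the work surface. World frame = base frame: x ahead of the robot, y to its left, z up, the work surface at z = 0. Lengths are in mm, angles in rad, forces in N, time in s.
With the tool pointing down it reaches from about 375 to 900 mm from the base axis. Payload 3.1 kg.
Tool frame: the origin (TCP) lies on the centre line of the jaws, within the pads' length; the fingertips stand 25 mm ahead of it and the grasp point (between the pads) lies 6 mm ahead of it (bot.finger_overhang is the z of the fingertips in the tool frame, in mm); z points along the fingers, y is the line along which they close (so a half turn about z gives the same grasp; the last joint's range is limited). The gripper opens to 85 mm and grips with 20 to 120 N. Pads are 22 mm wide; open, the fingers measure 114 mm over their backs; the gripper's body (76 mm by 85 mm) begins 54 mm behind the grasp point. The pads swing forward as they close: fully open they stand 13 mm farther back than shut.
Start: joints at [1.143, 0.527, 1.433, -0, 1.181, -0.178], TCP at [153.86, 605.742, 256.31] pointing down, gripper open.
Joint ranges: [-3.08, 3.08], [-0.75, 2.2], [0.22, 2.44], [-1.43, 4.57], [0, 2.65], [-2.85, 2.85]. Speed limits (rad/s): [2.79, 2.79, 3.14, 3.14, 3.14, 3.14].

INTERFACE

Orientations are given as a unit quaternion [x, y, z, w].
In Python, from plant import sensors, optics, order, bot gives the robot as it stands.
- The arm moves only by the shell command python3 -m creep 'ROWS' [OPENING]. ROWS is JSON, a list of rows, each an object with "translation": the shift along the tool's x, y, z in m, a list of three; "rotation": the turn, a rotation vector about the tool's x, y, z in degrees, a list of three. In form: [{"translation": [dx, dy, dz], "rotation": [ax, ay, az]}, ...]. A call has 1 to 8 rows; each row is the pose to reach, as a shift and turn from the pose commanded when the call began, along the tool's axes at that moment; what a row does not reach only later rows make up. A row lasts 1/8 s, in which the tool goes at most 62.5 mm and 10.7 degrees, less where a joint would pass 70% of its speed; a pose out of reach is approached as far as the arm can. A call with a gripper value outside its range is refused whole. OPENING is the finger opening in m, from 0 to 0.0854, set as the call begins (- or left out, the last holds). The fingers move at their own pace and stop on an object; the grip force is fixed at half the most. Time passes only in rows, so rows that repeat a pose let the fingers close. It gives the time, the measured TCP pose, the force, the opening and the grip force at its end, in the units of the state.
- sensors.sense(): the state, without advancing time (a new reading comes with each control period).
- optics.get_image(name): name is "scene" or "top"; returns a dict with "image" (420x560x3 uint8, blue, green, red), "mtx" (3x3 intrinsics, pixels), "position" and "orientation" of the camera in the world. Camera axes: x right, y up, looking along -z (the intrinsics and any distortion apply to the point x, -y, -z); pixel columns grow to the right and rows downward; lengths in mm; the calibration is good to about 2 mm. A picture is of the moment at which its call begins. There is no depth.
- order.close_job(): hands the job in; it is judged then, once.
The state is a dict: "time": time; "joints": joint angles; "joint_vel": joint speeds; "joint_efforts": joint torques, N m; "tcp_pos": TCP position; "tcp_rot": TCP orientation; "wrist_force": force on the tool from outside, world axes, zero at the start; "moment": the same for the moment, N m; "grip_width": finger opening in mm; "gripper_force": force on a finger pad.
Only numpy, scipy, OpenCV 4.12 (cv2) and the standard library are available. Lean on these libraries where they do the work, as an engineer would, in place of code of your own. Each camera call takes 0.05 s, during which the arm holds its last target. There are 200 camera calls.

TASK

The glass dish is standing on the push-to-open lid of the grey incense box. Using only closed fingertips and picking nothing up, push the dish sideways along the top of the box until it stands wholly on the fixed half, clear of the lid, and only then press the lid down at the round pad by its near edge until the catch lets go, and draw back so that it springs ajar and stays so. Leave the little bell on the box and everything else standing where it is.

Things in the scene. Friction and masses are not known exactly. Their poses are not given: they have to be found in the camera images.
- box: Grey plastic incense box fixed on the ledge, 140 (x) x 360 (y) x 66 mm; origin under its centre, z up, x to its hinge side (away from the robot at yaw 0), y along it towards the fixed half. Top: the lid covers y = -177 to -3 mm, 67 mm above the ledge; the fixed half y = +2 to +180 mm, 66 mm above it, with an end rail 8 mm high, 6 mm thick at y = +177 mm.
- tray (a point): Middle of the fixed half, on its surface: at (0, 80, 66) mm in the box's frame. The dish may stand anywhere on the fixed half that is clear of the lid and the bell.
- lid (a joint): Angle of the 126 x 174 x 7 mm lid (rad), hinged along its far long edge (box x = +58 mm): 0 shut, positive open, negative pressed in. Pressing the pad (or near it) 3 to 4 mm down, about 4 N, frees the catch (hard stop at 6 mm, -0.06 rad); once the press is withdrawn a spring swings the lid to its stop at 0.5, near edge 60 mm up. The dish's weight does not free it; it opens no other way.
- press_pad (a point): Centre of the round press pad, 26 mm across with a dark 18 mm middle, flat (raised 1 mm), on the top of the lid by the middle of its near edge: at (-48, -90, 67) mm in the box's frame while the lid is shut; partly under the dish at the start. Moves with the lid.
- dish: Round open amber glass dish, 68 mm across the foot, 88 mm across the rim, 30 mm high, walls 4 mm flaring outwards, about 140 g; origin at the centre of its underside. Starts on the lid.
- bell: Small brass-coloured bell, 38 mm across the mouth, 55 mm high, 70 g, standing on the fixed half of the box's top at its far outer corner; origin at the centre of its underside. Not to be moved.
- pot: Blue glazed ceramic pot without handles, 92 mm across, 85 mm high, behind the box; origin under its centre. Bystander.
- dancer: Wooden figurine of a dancer, base 60 mm across, 178 mm high, behind the fixed half of the box; origin under its base. Bystander.
- cup_a: Small white ceramic cup, 44 mm across, 32 mm high, before the fixed half of the box (robot side); origin under its centre. Bystander.
- cup_b: The same kind of cup, behind the lid half of the box; origin under its centre. Bystander.
- candle_jar: Green glass jar with a steel cap, 56 mm across, 70 mm high, on the ledge to the robot's right of the box; origin under its centre. Bystander.
There are look-alikes about, which are no part of the job. Of the things like the dish, leave any that is green; of the rest the smaller one is meant.

How it is judged (in metres and radians):
On the way, in this order (a step that is already met when the one before it is completed fails the run):
1. the dish stands on the fixed half, clear of the lid, with the lid still shut (y of dish in the frame of box between 0.04 and 0.14 m and x of dish in the frame of box between -0.05 and 0.05 m and z of dish in the frame of box between 0.062 and 0.072 m and angle between dish's own z axis and vertical below 0.1 rad and linear speed of dish below 0.01 m/s and value of joint lid between -0.02 and 0.02 rad), for 0.1 s.
2. the lid has sprung ajar (value of joint lid above 0.4 rad), for 0.2 s.
At the end, for the whole second after the job is handed in: The lid stands ajar, more than 0.4 rad (stop at 0.5) and at rest; the dish stands upright and at rest on the fixed half, its centre 40 to 140 mm along the box's y and within 50 mm of its middle line; the bell is within 20 mm and the other bystanders within 30 mm of where they began (value of joint lid above 0.4 rad and velocity of joint lid below 0.05 rad/s and y of dish in the frame of box between 0.04 and 0.14 m and x of dish in the frame of box between -0.05 and 0.05 m and z of dish in the frame of box between 0.062 and 0.072 m and angle between dish's own z axis and vertical below 0.1 rad and linear speed of dish below 0.01 m/s and distance of each of pot, dancer, cup_a, cup_b, candle_jar from where it was at the start of the episode below 0.03 m and distance of bell from where it was at the start of the episode below 0.02 m); the robot touches nothing.
It fails at once if the lid opened with the dish still on it (value of joint lid above 0.06 rad and y of dish in the frame of box below 0.036 m).
It fails at once if the dish was lifted (more than 15 mm) or fell off the box (z of dish in the frame of box above 0.082 m or z of dish in the frame of box below 0.055 m).
It fails at once if the dish was tipped by more than about 23 degrees (angle between dish's own z axis and vertical above 0.4 rad).
It fails at once if the bell was moved or lifted by more than 20 mm, or another bystander by more than 30 mm (distance of any of pot, dancer, cup_a, cup_b, candle_jar from where it was at the start of the episode above 0.03 m or distance of bell from where it was at the start of the episode above 0.02 m).
It also fails if it takes over 51 s, if anything falls off the work surface, if the arm or the gripper's body presses on something with over 40 N, if the wrist force passes 120 N, or if a joint passes its speed limit or range.

## Working session

There is one attempt and no reset: what is moved stays moved. The work goes in short steps, Python scripts to look and compute and a shell command to move; the robot and the scene stay as the last step left them, time stands still between calls to the robot, and variables do not carry over. Pictures are saved under pics/ and viewed, at most 10 in all, crops included, and the job is handed in when it is done.

```bash
mkdir -p pics; ls
python3 - <<'E'
from plant import sensors, optics, order, bot
import cv2
s=sensors.sense(); print(s)
for n in("scene","top"):
    d=optics.get_image(n); cv2.imwrite(f"pics/{n}0.png",d["image"]); print(n,d["mtx"],d["position"],d["orientation"],[k for k in d])
print(bot.finger_overhang)
E
```

```text
pics
{'time': 0.0, 'joints': array([ 1.14351277e+00,  5.28470768e-01,  1.43388533e+00, -3.36736622e-05,
        1.18140999e+00, -1.78488298e-01]), 'joint_vel': array([-2.71886381e-04, -4.43260761e-04, -6.51285046e-05,  9.99665693e-05,
        8.38527960e-04, -1.18600991e-03]), 'joint_efforts': array([ 2.23097079e-03, -4.42352271e+01, -1.78025222e+01, -7.86775360e-06,
        8.38380220e-03, -2.90788705e-06]), 'tcp_pos': array([153.59337411, 605.15443382, 255.33613662]), 'tcp_rot': array([ 1.24070609e-01,  9.92272797e-01, -1.04189375e-03, -3.09280970e-04]), 'wrist_force': array([-0.30752047,  0.02736206, -0.11262967]), 'moment': array([0.05425237, 0.04496056, 0.05761547]), 'gripper_force': 0.0, 'grip_width': 85.32074548007726}
scene [[464.86840304   0.         280.20000169]
 [  0.         464.86840304 202.23756492]
 [  0.           0.           1.        ]] [1218.55568048 -350.11464201  850.97587971] [0.29845867 0.1996297  0.49535605 0.79100745] ['image', 'mtx', 'position', 'orientation']
top [[412.98066456   0.         276.43329959]
 [  0.         412.98066456 208.3587225 ]
 [  0.           0.           1.        ]] [519.95034477 -50.83297149 989.90895004] [ 0.01038372 -0.03152085 -0.70641951  0.70701491] ['image', 'mtx', 'position', 'orientation']
25.0
```

View pics/scene0.png

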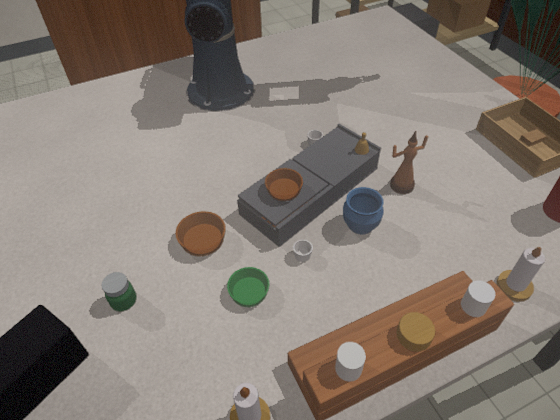

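View pics/top0.png

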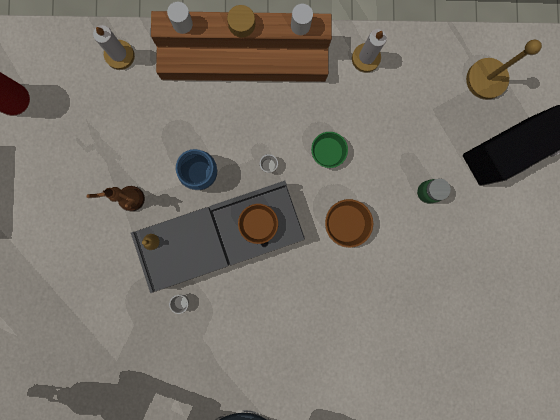

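Dish-like things in the top view: small amber on the box lid (258,224), larger amber on the ledge (349,222), green (329,150). The smaller amber one on the lid is the target. The bell is at (151,242), and the dark pad shows under the dish's near side at about (265,243). Next is a close crop to check this.

Run:
```python
import cv2
i=cv2.imread("pics/top0.png")[170:310,120:320]
cv2.imwrite("pics/crop0.png",cv2.resize(i,None,fx=4,fy=4,interpolation=cv2.INTER_CUBIC))
```

```text
(no output)
```

View pics/crop0.png

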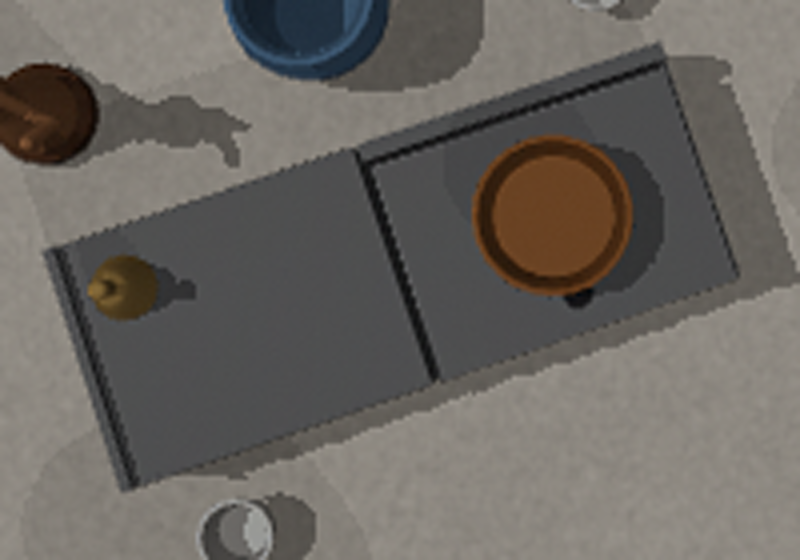

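The crop confirms it: the small amber dish stands on the lid, with its rim centre at crop (553,216). The pad's dark edge pokes out at (577,298). The bell is at (123,290) by the rail. The box corners are at (123,491), (45,250), (660,45) and (740,277).

```bash
cat > h.py <<'E'
import numpy as np, json
from scipy.spatial.transform import Rotation as R
from scipy.optimize import least_squares
from plant import sensors, optics, order, bot
def ray(d,u,v):
    c=np.linalg.solve(d["mtx"],[u,v,1]); return R.from_quat(d["orientation"]).apply([c[0],-c[1],-c[2]])
def px(d,u,v,z):
    r=ray(d,u,v); p=np.array(d["position"]); return (p+r*(z-p[2])/r[2])
def box():
    b=json.load(open("box.json")); return np.array(b[:2]),b[2]
def b2w(q):
    o,t=box(); c,s=np.cos(t),np.sin(t); return o+np.array([[c,-s],[s,c]])@np.array(q[:2])
def w2b(p):
    o,t=box(); c,s=np.cos(t),np.sin(t); return np.array([[c,s],[-s,c]])@(np.array(p[:2])-o)
E
cat > m0.py <<'E'
from h import *
d=optics.get_image("top")
f=lambda x,y:(120+(x+.5)/4-.5,170+(y+.5)/4-.5)
pts=[((123,491),74,(-70,180)),((45,250),74,(70,180)),((660,45),66,(70,-180)),((740,277),66,(-70,-180)),((437,382),66,(-70,-.5)),((358,152),66,(70,-.5))]
W=np.array([px(d,*f(*p),z)[:2] for p,z,_ in pts]);B=np.array([b for *_,b in pts],float)
def res(q):
    c,s=np.cos(q[2]),np.sin(q[2]); return (q[:2]+B@np.array([[c,-s],[s,c]]).T-W).ravel()
r=least_squares(res,[500,0,.2]); json.dump(list(r.x),open("box.json","w"))
print(r.x,np.round(r.fun.reshape(-1,2),1))
for n,p,z in(("dish",(553,216),97),("rimL",(472,216),97),("rimR",(633,216),97),("bell",(127,290),66+15),("pad",(577,300),67),("cupa",(238,535),32)):
    w=px(d,*f(*p),z);print(n,np.round(w),np.round(w2b(w),1))
print("tcp axes",R.from_quat(sensors.sense()["tcp_rot"]).as_matrix().round(3))
E
python3 m0.py
```

```text
[5.13348347e+02 4.97455573e+01 3.30033432e-01] [[-1.9  1.1]
 [-0.4  1.7]
 [ 1.1 -0.9]
 [-1.1 -1.7]
 [-1.3 -0.4]
 [ 3.5  0.2]]
dish [540. -37.  97.] [ -3.2 -91.1]
rimL [540.   6.  97.] [ 10.9 -49.8]
rimR [540. -81.  97.] [ -17.1 -132. ]
bell [500. 194.  81.] [ 34. 141.]
pad [494. -50.  67.] [-50.9 -88.5]
cupa [360. 142.  32.] [-115.4  137.3]
tcp axes [[-0.969  0.246 -0.001]
 [ 0.246  0.969 -0.002]
 [ 0.    -0.002 -1.   ]]
```

```bash
cat > go.py <<'E'
from h import *
import sys
# target: box x, box y, world z of TCP -> tool-frame shift (m), yaw turn about tool z (deg) to set tool y on box y
bx,by,z=map(float,sys.argv[1:4]); s=sensors.sense(); M=R.from_quat(s["tcp_rot"]).as_matrix()
t=np.r_[b2w([bx,by]),z]; dv=t-s["tcp_pos"]; th=box()[1]
X=np.c_[[-np.cos(th),-np.sin(th),0],[-np.sin(th),np.cos(th),0],[0,0,-1]]
print("t",round(s["time"],2),"box now",w2b(s["tcp_pos"]).round(1),s["tcp_pos"].round(1),"target",t.round(1),"F",s["wrist_force"].round(1),"w",round(s["grip_width"],1))
print("shift m",(M.T@dv/1000).round(4),"rot",np.degrees(R.from_matrix(M.T@X).as_rotvec()).round(2))
E
python3 go.py -3 -172 200
```

```text
t 0.15 box now [-160.2  642.1] [153.7 605.3 255.5] target [ 566.3 -113.9  200. ] F [-0.4  0.3  1.2] w 85.2
shift m [-0.577  -0.5954  0.0564] rot [ -0.09  -0.05 -33.17]
```

```bash
python3 -m creep '[{"translation":[-0.289,-0.298,0],"rotation":[0,0,-33.2]},{"translation":[-0.289,-0.298,0],"rotation":[0,0,-33.2]},{"translation":[-0.289,-0.298,0],"rotation":[0,0,-33.2]},{"translation":[-0.289,-0.298,0],"rotation":[0,0,-33.2]},{"translation":[-0.289,-0.298,0],"rotation":[0,0,-33.2]},{"translation":[-0.289,-0.298,0],"rotation":[0,0,-33.2]},{"translation":[-0.289,-0.298,0],"rotation":[0,0,-33.2]},{"translation":[-0.289,-0.298,0],"rotation":[0,0,-33.2]}]' 0 && python3 go.py -3 -172 200
```

```text
time: 1.15
tcp_pos: [362.3, 243.4, 256.4]
tcp_rot: [-0.162, 0.987, -0.0, 0.0]
wrist_force: [-0.2, 1.0, 0.1]
grip_width: -0.0
gripper_force: 0.0
t 1.15 box now [-80.1 232.2] [362.3 243.4 256.4] target [ 566.3 -113.9  200. ] F [-0.2  1.   0.1] w -0.0
shift m [-0.0793 -0.4037  0.0566] rot [-0.02  0.03 -0.31]
```

```bash
python3 -m creep '[{"translation":[-0.079,-0.404,0],"rotation":[0,0,-0.3]},{"translation":[-0.079,-0.404,0],"rotation":[0,0,-0.3]},{"translation":[-0.079,-0.404,0],"rotation":[0,0,-0.3]},{"translation":[-0.079,-0.404,0],"rotation":[0,0,-0.3]},{"translation":[-0.079,-0.404,0],"rotation":[0,0,-0.3]},{"translation":[-0.079,-0.404,0],"rotation":[0,0,-0.3]},{"translation":[-0.079,-0.404,0.05],"rotation":[0,0,-0.3]},{"translation":[-0.079,-0.404,0.1],"rotation":[0,0,-0.3]}]' && python3 go.py -3 -172 103
python3 - <<'E'
from h import *; import cv2
d=optics.get_image("top"); cv2.imwrite("pics/t1.png",cv2.resize(d["image"][160:320,120:340],None,fx=3.5,fy=3.5,interpolation=cv2.INTER_CUBIC))
d=optics.get_image("scene"); cv2.imwrite("pics/s1.png",cv2.resize(d["image"][100:270,200:400],None,fx=3.5,fy=3.5,interpolation=cv2.INTER_CUBIC))
E
```

```text
time: 2.15
tcp_pos: [569.2, -112.7, 155.5]
tcp_rot: [-0.166, 0.986, -0.001, 0.002]
wrist_force: [0.2, 0.2, -0.1]
grip_width: 0.4
gripper_force: 0.0
t 2.15 box now [   0.2 -171.8] [ 569.2 -112.7  155.5] target [ 566.3 -113.9  103. ] F [ 0.2  0.2 -0.1] w 0.4
shift m [ 0.0034 -0.      0.0525] rot [-0.18  0.22  0.21]
```

View pics/s1.png

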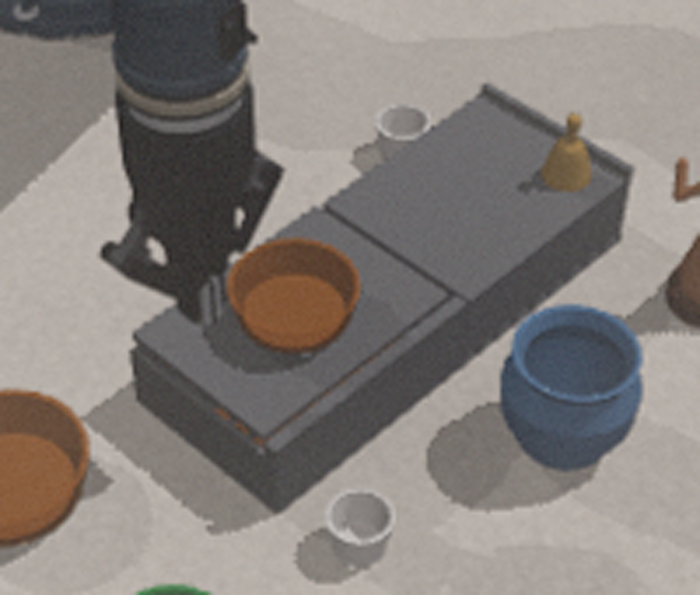

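The scene crop shows the closed gripper above the lid's outer end, beside the dish at (293,295), with the bell and cups clear. I'll lower beside the dish, then push it along the box's y in the tool's +y direction.

```bash
python3 -m creep '[{"translation":[0.003,0,0.025],"rotation":[0,0,0]},{"translation":[0.003,0,0.052],"rotation":[0,0,0]},{"translation":[0.003,0,0.052],"rotation":[0,0,0]}]' && python3 go.py -3 -140 103
```

```text
time: 2.62
tcp_pos: [563.1, -110.1, 104.4]
tcp_rot: [-0.168, 0.986, 0.001, -0.001]
wrist_force: [-0.6, 0.2, -0.2]
grip_width: 0.2
gripper_force: 0.0
t 2.62 box now [  -4.7 -167.3] [ 563.1 -110.1  104.4] target [555.9 -83.7 103. ] F [-0.6  0.2 -0.2] w 0.2
shift m [-0.0019  0.0273  0.0014] rot [ 0.11 -0.1   0.43]
```

```bash
python3 -m creep '[{"translation":[0,0.008,0],"rotation":[0,0,0]},{"translation":[-0.001,0.016,0],"rotation":[0,0,0]},{"translation":[-0.002,0.024,0],"rotation":[0,0,0]},{"translation":[-0.002,0.032,0],"rotation":[0,0,0]},{"translation":[-0.002,0.040,0],"rotation":[0,0,0]},{"translation":[-0.002,0.048,0],"rotation":[0,0,0]},{"translation":[-0.002,0.056,0],"rotation":[0,0,0]},{"translation":[-0.002,0.064,0],"rotation":[0,0,0]}]' && python3 go.py -3 9.5 103
python3 - <<'E'
from h import *; import cv2
d=optics.get_image("scene"); cv2.imwrite("pics/s2.png",cv2.resize(d["image"][100:270,200:400],None,fx=3.5,fy=3.5,interpolation=cv2.INTER_CUBIC))
E
```

```text
time: 3.62
tcp_pos: [544.2, -50.2, 104.2]
tcp_rot: [-0.167, 0.986, 0.0, -0.0]
wrist_force: [0.4, -0.7, 1.3]
grip_width: 0.1
gripper_force: 0.8
t 3.62 box now [  -3.2 -104.5] [544.2 -50.2 104.2] target [507.4  57.8 103. ] F [ 0.4 -0.7  1.3] w 0.1
shift m [-0.0008  0.114   0.0012] rot [ 0.   -0.01  0.33]
```

View pics/s2.png

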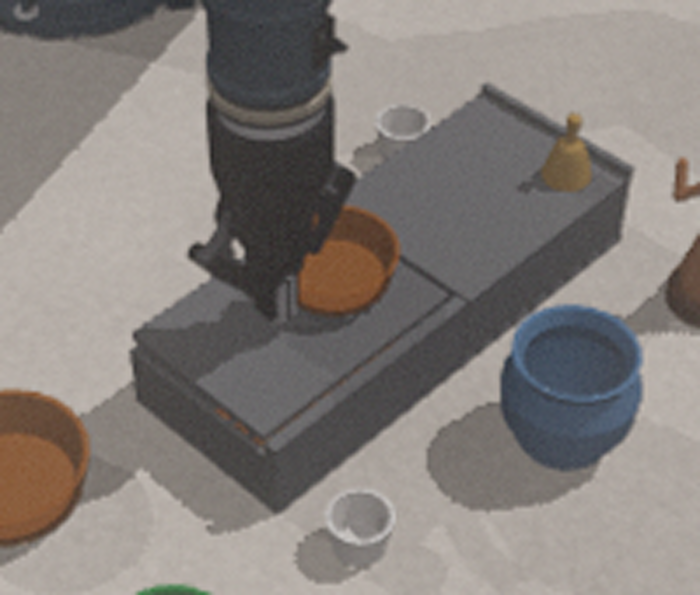

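The dish slides upright ahead of the fingers, with its rim's right edge at (400,258). I'll keep pushing.

```bash
python3 -m creep '[{"translation":[0,0.009,0],"rotation":[0,0,0]},{"translation":[0,0.018,0],"rotation":[0,0,0]},{"translation":[0,0.027,0],"rotation":[0,0,0]},{"translation":[0,0.036,0],"rotation":[0,0,0]},{"translation":[0,0.045,0],"rotation":[0,0,0]},{"translation":[0,0.054,0],"rotation":[0,0,0]},{"translation":[0,0.063,0],"rotation":[0,0,0]},{"translation":[0,0.072,0],"rotation":[0,0,0]}]' && python3 go.py -3 9.5 103
python3 - <<'E'
from h import *; import cv2
d=optics.get_image("scene"); cv2.imwrite("pics/s3.png",cv2.resize(d["image"][100:270,200:400],None,fx=3.5,fy=3.5,interpolation=cv2.INTER_CUBIC))
for n,p,z in(("a",b2w([-3,68]),97),("rim front",b2w([-3,27+0]),97)):
    c=R.from_quat(d["orientation"]).inv().apply(np.r_[p,z]-d["position"]);q=d["mtx"]@[c[0],-c[1],-c[2]];q=q[:2]/q[2];print(n,q,(q-[200,100])*3.5)
E
```

```text
time: 4.68
tcp_pos: [520.3, 18.0, 104.2]
tcp_rot: [-0.167, 0.986, 0.0, -0.0]
wrist_force: [0.5, -0.2, -0.6]
grip_width: -0.1
gripper_force: 0.3
t 4.67 box now [ -3.7 -32.3] [520.3  18.  104.2] target [507.4  57.8 103. ] F [ 0.5 -0.2 -0.6] w -0.1
shift m [-0.001   0.0417  0.0012] rot [ 0.02 -0.02  0.34]
a [329.34165751 147.51488068] [452.69580128 166.30208237]
rim front [317.94176823 155.63383493] [412.79618882 194.71842226]
```

View pics/s3.png

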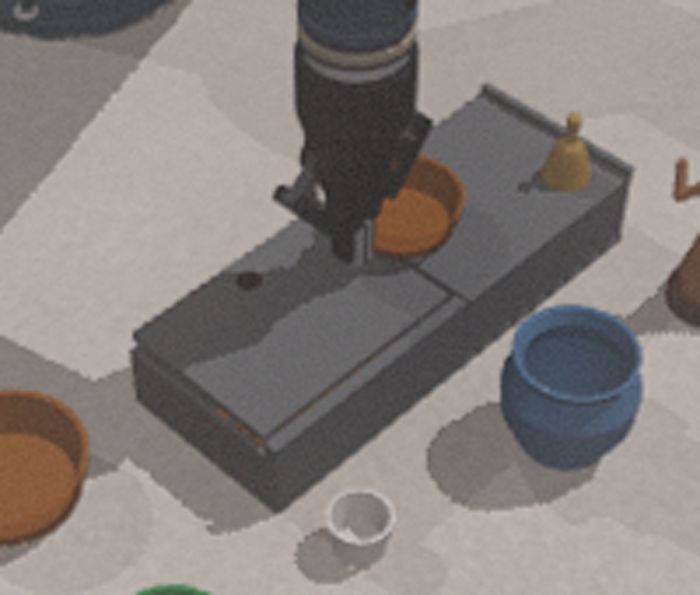

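The dish is now straddling the lid gap and upright, with its rim's right edge at (466,200). The pad is uncovered at (249,281), and the bell at (567,165) is clear. One last stretch, ending slowly.

```bash
python3 -m creep '[{"translation":[0,0.008,0],"rotation":[0,0,0]},{"translation":[0,0.016,0],"rotation":[0,0,0]},{"translation":[0,0.024,0],"rotation":[0,0,0]},{"translation":[0,0.031,0],"rotation":[0,0,0]},{"translation":[0,0.037,0],"rotation":[0,0,0]},{"translation":[0,0.040,0],"rotation":[0,0,0]},{"translation":[0,0.042,0],"rotation":[0,0,0]},{"translation":[0,0.042,0],"rotation":[0,0,0]}]' && python3 -m creep '[{"translation":[0,-0.01,0],"rotation":[0,0,0]},{"translation":[0,-0.03,0],"rotation":[0,0,0]},{"translation":[0,-0.06,0],"rotation":[0,0,0]},{"translation":[0,-0.08,-0.02],"rotation":[0,0,0]},{"translation":[0,-0.099,-0.02],"rotation":[0,0,0]},{"translation":[0,-0.099,-0.02],"rotation":[0,0,0]}]' && python3 go.py -47 -90 97
python3 - <<'E'
from h import *; import cv2
d=optics.get_image("top"); cv2.imwrite("pics/t4.png",cv2.resize(d["image"][170:310,120:320],None,fx=4,fy=4,interpolation=cv2.INTER_CUBIC))
E
```

```text
time: 5.72
tcp_pos: [506.8, 57.1, 104.3]
tcp_rot: [-0.167, 0.986, 0.0, -0.0]
wrist_force: [0.5, -0.5, -0.2]
grip_width: -0.2
gripper_force: 0.1
time: 6.48
tcp_pos: [540.2, -38.5, 124.1]
tcp_rot: [-0.166, 0.986, -0.0, 0.0]
wrist_force: [-0.7, 0.4, -0.6]
grip_width: 0.1
gripper_force: 0.0
t 6.47 box now [ -3.2 -92.1] [540.2 -38.5 124.1] target [498.1 -50.6  97. ] F [-0.7  0.4 -0.6] w 0.1
shift m [0.0439 0.0023 0.027 ] rot [-0.04  0.05  0.17]
```

View pics/t4.png

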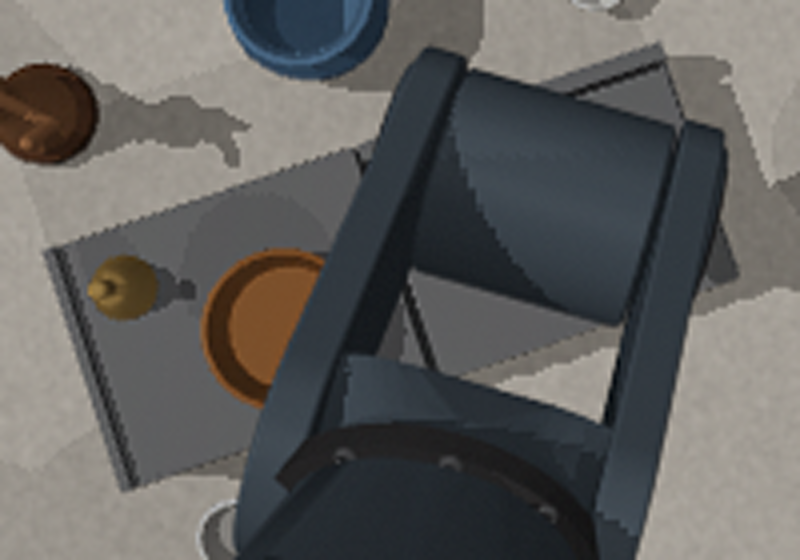

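The rim's left edge is at crop (203,328) and its top at (283,249), so the dish centre is about (283,329). The bell at (123,290) has not moved. I'll check the centre in box coordinates.

```bash
python3 - <<'E'
from h import *
d=optics.get_image("top")
print(w2b(px(d,120+283.5/4-.5,170+329.5/4-.5,96)))
E
python3 -m creep '[{"translation":[0.022,0.002,0.005],"rotation":[0,0,0]},{"translation":[0.044,0.002,0.015],"rotation":[0,0,0]},{"translation":[0.044,0.002,0.023],"rotation":[0,0,0]},{"translation":[0.044,0.002,0.023],"rotation":[0,0,0]},{"translation":[0.044,0.002,0.023],"rotation":[0,0,0]}]'; python3 go.py -48 -90 92
```

```text
[-13.68505371  65.0957618 ]
time: 7.2
tcp_pos: [498.4, -48.9, 101.4]
tcp_rot: [-0.168, 0.986, -0.0, 0.001]
wrist_force: [0.6, -0.4, 0.5]
grip_width: 0.2
gripper_force: 0.0
t 7.2 box now [-46.1 -88.5] [498.4 -48.9 101.4] target [497.1 -51.   92. ] F [ 0.6 -0.4  0.5] w 0.2
shift m [ 0.0019 -0.0015  0.0094] rot [-0.04  0.06  0.38]
```

The dish is at box (-14, 65), well inside the allowed window and clear of the bell. Now the press.

```bash
python3 -m creep '[{"translation":[0.002,-0.001,0.004],"rotation":[0,0,0]},{"translation":[0.002,-0.001,0.007],"rotation":[0,0,0]},{"translation":[0.002,-0.001,0.009],"rotation":[0,0,0]},{"translation":[0.002,-0.001,0.011],"rotation":[0,0,0]},{"translation":[0.002,-0.001,0.0125],"rotation":[0,0,0]},{"translation":[0.002,-0.001,0.0125],"rotation":[0,0,0]}]'; python3 go.py -48 -90 87.5
```

```text
time: 7.95
tcp_pos: [495.7, -50.7, 89.0]
tcp_rot: [-0.167, 0.986, -0.0, -0.0]
wrist_force: [-1.9, -0.4, 3.7]
grip_width: 0.2
gripper_force: 2.0
t 7.95 box now [-49.3 -89.3] [495.7 -50.7  89. ] target [497.1 -51.   87.5] F [-1.9 -0.4  3.7] w 0.2
shift m [-0.0013 -0.0007  0.0015] rot [-0.   -0.    0.34]
```

```bash
python3 -m creep '[{"translation":[0,0,0.001],"rotation":[0,0,0]},{"translation":[0,0,0.0018],"rotation":[0,0,0]},{"translation":[0,0,0.0018],"rotation":[0,0,0]}]'; python3 -m creep '[{"translation":[0,0,-0.03],"rotation":[0,0,0]},{"translation":[0.02,0,-0.09],"rotation":[0,0,0]},{"translation":[0.06,0,-0.14],"rotation":[0,0,0]},{"translation":[0.06,-0.05,-0.17],"rotation":[0,0,0]},{"translation":[0.06,-0.1,-0.17],"rotation":[0,0,0]},{"translation":[0.06,-0.1,-0.17],"rotation":[0,0,0]},{"translation":[0.06,-0.1,-0.17],"rotation":[0,0,0]},{"translation":[0.06,-0.1,-0.17],"rotation":[0,0,0]}]'
python3 - <<'E'
from h import *; import cv2
d=optics.get_image("scene"); cv2.imwrite("pics/s5.png",cv2.resize(d["image"][100:270,200:400],None,fx=3.5,fy=3.5,interpolation=cv2.INTER_CUBIC))
E
```

```text
time: 8.32
tcp_pos: [495.7, -50.7, 87.2]
tcp_rot: [-0.167, 0.986, -0.0, 0.0]
wrist_force: [-0.6, -0.0, 5.6]
grip_width: 0.1
gripper_force: 2.4
time: 9.32
tcp_pos: [471.2, -163.5, 256.3]
tcp_rot: [-0.168, 0.986, 0.001, -0.001]
wrist_force: [-0.4, 0.2, -0.3]
grip_width: 0.0
gripper_force: 0.0
```

View pics/s5.png

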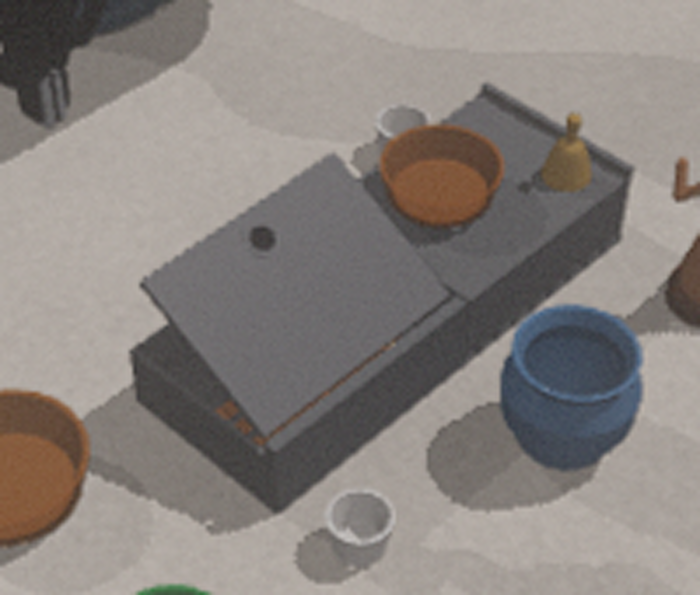

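The lid stands ajar, with its pad at (262,238) and its near edge from (145,285) to (333,155). The dish is upright on the fixed half at (440,178), the bell at (567,165) is unmoved, and the arm is clear. I'll let it settle briefly and hand it in.

```bash
python3 -m creep '[{"translation":[0,0,0],"rotation":[0,0,0]},{"translation":[0,0,0],"rotation":[0,0,0]},{"translation":[0,0,0],"rotation":[0,0,0]},{"translation":[0,0,0],"rotation":[0,0,0]},{"translation":[0,0,0],"rotation":[0,0,0]},{"translation":[0,0,0],"rotation":[0,0,0]},{"translation":[0,0,0],"rotation":[0,0,0]},{"translation":[0,0,0],"rotation":[0,0,0]}]' >/dev/null; python3 -c "
from plant import order; print(order.close_job())"
```

```text
the job is handed in; nothing more can be done
None
```

The job is handed in (no verdict was shown): in the last pictures the dish stood upright on the fixed half at about (-14, 65) mm in the box frame, the lid had sprung ajar, the bell and the bystanders in view looked unmoved, and the arm was clear.

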